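# Slide a board carrier home in the test jig and latch it

### The job

Load the board-test jig: with a fingertip, push the black circuit-board carrier along its guide rails, never lifting it off them, until it drops into its locating notches and lies flat and home over the contact block. Then push the swing latch round until it lies fully across the carrier's edge, move clear, and leave the other things on the bench where they are.

Things in the scene. Friction and masses are not known exactly. Their poses are not given: they have to be found in the camera images.
- jig: Board-test jig screwed to the bench: dark steel base 400 x 200 x 12 mm, two aluminium guide rails. Origin: centre of the base's underside. +x is the loading direction (the way to push the carrier), +y the side with the latch, z up. A 57 mm high end plate stands at x = 182 to 190 mm. Each rail has two notches 15 mm long, 8 mm deep, which take the carrier's four feet together, only when it is home.
- rail_start (a point): Midway between the loading ends of the rails, level with their running surfaces: x = -190, z = 45 mm in the jig. The rails run 380 mm to the end plate; each runs at 34 to 61.5 mm from the middle, with a side lip outside that, 11 mm higher (the latch-side lip stops 40 mm past the jig's origin). Between the rails (68 mm) it is open down to the base (z = 12 mm): a fingertip can dip in there behind the carrier.
- carrier: Loose carrier on the rails, 0.25 to 0.5 kg: flat black frame 160 (x, along the rails) x 120 (y) x 6 mm, green circuit board let in. Four feet 12 x 10 x 6 mm below: at x = +60, y = +-55 and x = -60, y = +-41 mm. Origin: centre, level with the feet's undersides; frame 6 to 12 mm above it. Board parts reach 12 mm above the frame. Its +x points along the jig's +x. Starts 100 to 170 mm short of home.
- rear_edge (a point): Middle of the carrier's rear edge face (6 mm high, 120 mm wide, plain), 80 mm behind its centre: the place to push. 54 mm above the bench while sliding, 48 mm when home. Sliding takes about 1 to 4 N. Over the notches the carrier falls 6 mm by itself; go slowly there (about 20 to 30 mm/s) or it may skip past. The notch walls then stop it.
- nest (a point): Where the carrier's origin lies when it is home: 60 mm along +x and 39 mm above the jig's origin (while sliding the carrier's origin is at 45 mm). Axes as the jig's. The notches leave 1.5 mm of play either way along x, the lips 1.5 mm either way along y.
- block_top (a point): Centre of the top of the black contact block that stands between the rails below the home position: 80 mm along x, 56 mm along y, top 36 mm above the bench, brass pins up to 44 mm.
- latch (a joint): Angle of the swing latch, a dark steel bar 12 mm wide, 8 thick, reaching 54 mm from its pivot, underside 53 mm above the bench. 0: it points along the jig's +x, clear of the carrier. Grows clockwise seen from above to its stop at 1.571: pointing along the jig's -y, across the carrier. Starts at -0.4 to 0.1 (lower stop -0.7); stays where left. It passes over a carrier that is home; one not dropped blocks it.
- latch_pivot (a point): The latch's vertical axis, on a post 20 mm thick, at the underside of the bar: 70 mm along +x, 84 mm along +y and 53 mm above the jig's origin.
- latch_pin (a point): Centre of the top of the latch's upright thumb pin (10 mm diameter, from 61 to 83 mm above the bench), 45 mm from the pivot: the part to push with a fingertip. It takes about 1 N.
- multimeter: Bystander: handheld multimeter lying on the bench beyond the jig's end plate, 85 x 165 x 43 mm; origin at the centre of its underside. Leave alone.
- spool: Bystander: small reel of solder standing flat, 56 mm diameter, 42 mm high, on the jig's +y side; origin at the centre of its underside. Leave alone.
- screwdriver: Bystander: screwdriver with a red handle lying on the bench on the jig's +y side; origin at the middle of its underside. Leave alone.
- torch: Bystander: pocket torch standing on its tail, 34 mm diameter at the head, 118 mm high, beyond the end plate near the jig's -y corner; origin at the centre of its foot. Leave alone.
There are look-alikes about, which are no part of the job. Of the things shaped like the carrier, the black one is meant.

How it is judged:
By the outcome, as a careful person would: the job done as asked, in the order asked, and still so for the second after the job is handed in, with the robot touching nothing.
It also fails if it takes over 48 s, if anything falls off the work surface, if the arm or the gripper's body presses on something with over 40 N, if the wrist force passes 120 N, or if a joint passes its speed limit or range.

### The arm

A 7-joint arm with a two-finger parallel gripper is mounted at the origin on the work surface. World frame = base frame: x ahead of the robot, y to its left, z up, the work surface at z = 0. Lengths are in m, angles in degrees, forces in N, time in s.
With the tool pointing down it reaches from about 0.425 to 0.875 m from the base axis. Payload 4.7 kg.
Tool frame: the origin (TCP) lies at the very end of the fingers, on their centre line; the grasp point (between the pads) lies 19 mm behind it; z points along the fingers, y is the direction in which the jaws open and shut (so a half turn about z gives the same grasp; the last joint's range is limited). The gripper opens to 87 mm and grips with 3 to 60 N. Pads are 19 mm wide; open, the fingers measure 117 mm over their backs; the gripper's body (75 mm by 190 mm) begins 51 mm behind the grasp point.
Start: joints at [74.777, 18.392, -4.016, 83.108, 1.295, 78.541, -3.26], TCP at [0.179, -0.625, 0.223] pointing down, gripper open.
Joint ranges: [-163.93, 163.93], [-17.29, 119.83], [-79.2, 71.16], [3.27, 140.29], [-89.18, 269.18], [5.43, 117.66], [-154.24, 154.24]. Speed limits (degrees/s): [147.25, 147.25, 180, 180, 180, 180, 180].

### API

Orientations are given as [roll, pitch, yaw] about the fixed x, y, z axes, in that order (R = Rz(yaw) Ry(pitch) Rx(roll)).
In Python, from cell import env gives the robot as it stands.
- The arm moves only by the tool servo_tool, never from a script. Its argument "increments" is a list that holds one entry, the list of rows, each a list of 7 numbers: the shift along the tool's x, y, z in m, then the turn, a rotation vector about the tool's x, y, z in degrees, then the opening, from -1 (shut) to 1 (fully open). In form: [[[dx, dy, dz, rx, ry, rz, fingers], ...]]. A call has 1 to 20 rows; each row is the pose to reach, as a shift and turn from the pose commanded when the call began, along the tool's axes at that moment; what a row does not reach only later rows make up. A row lasts 1/10 s, in which the tool goes at most 50 mm and 8.59 degrees, less where a joint would pass 70% of its speed; a pose out of reach is approached as far as the arm can. A call with a gripper value outside its range is refused whole. The fingers move at their own pace and stop on an object; "squeeze" is the grip in N (left out, the last holds). Time passes only in rows, so rows that repeat a pose let the fingers close. It gives the time, the measured TCP pose, the force and the opening at its end, in the units of the state.
- env.get_obs(): the state, without advancing time (a new reading comes with each control period).
- env.read_camera(name): name is "scene" or "side" or "wrist"; returns a dict with "frame" (400x640x3 uint8, blue, green, red), "intrinsics" (3x3 intrinsics, pixels), "rvec" (rotation vector, rad) and "tvec" (3), from world to camera coordinates, as OpenCV has them. Camera axes: x right, y down, z forward; pixel columns grow to the right and rows downward; lengths in m; the calibration is good to about 2 mm. A picture is of the moment at which its call begins. There is no depth.
- env.sign_off(): hands the job in, once; it reports no verdict.
The state is a dict: "time_s": time; "qpos": joint angles; "joint_velocities": joint speeds; "effort": joint torques, N m; "tool_pos": TCP position; "tool_rot": TCP orientation; "force": force on the tool from outside, world axes, zero at the start; "wrist_torque": the same for the moment, N m; "grip_width": finger opening in m.
Only numpy, scipy, OpenCV 4.12 (cv2) and the standard library are available. Lean on these libraries where they do the work, as an engineer would, in place of code of your own. Each camera call takes 0.05 s, during which the arm holds its last target.

## Working session

There is one attempt and no reset: what is moved stays moved. The work goes in short steps, Python scripts to look and compute and a tool call to move; the robot and the scene stay as the last step left them, time stands still between calls to the robot, and variables do not carry over. Pictures are saved under pics/ and viewed, and the job is handed in when it is done.

Besides the shell and the picture viewer there is one more tool, called after "Emit:" by a JSON object that holds its "api" and its "payload". servo_tool: Moves the arm, as the interface text tells. Its arguments: {"type":"object","properties":{"increments":{"type":"array","items":{"type":"array","items":{"type":"array","items":{"type":"number"}}}},"squeeze":{"type":"number"}},"required":["increments"]}

```bash
ls; mkdir -p pics; python3 - <<'E'
from cell import env
import cv2
o=env.get_obs()
for k,v in o.items(): print(k,v)
for n in ["scene","side","wrist"]:
    c=env.read_camera(n); cv2.imwrite(f"pics/{n}0.png",c["frame"]); print(n,c["intrinsics"],c["rvec"],c["tvec"])
E
```

```text
pics
time_s 0.0
qpos [74.77627302 18.43871573 -4.01675655 83.17392351  1.29495378 78.54319212
 -3.25911434]
joint_velocities [ 0.01280064  0.07029674 -0.0013285  -0.06063129  0.07285329  0.09922502
 -0.00267877]
effort [-3.97588319e-04 -4.91284060e+01 -4.04124185e-01 -3.12527490e+01
 -6.39976398e-02  4.36710881e-02  1.99200526e-04]
tool_pos [ 0.17931691 -0.62419144  0.22147418]
tool_rot [-1.79889417e+02  5.41935865e-03  1.60354991e+01]
force [ 0.65002918  0.99340955 -0.23315731]
wrist_torque [-0.01556415 -0.03185274  0.04799202]
grip_width 0.08713357553075163
scene [[506.70859746   0.         326.53701913]
 [  0.         506.70859746 193.31700863]
 [  0.           0.           1.        ]] [ 0.93088951  2.54717982 -1.02239877] [ 0.32806638 -0.23502027  1.74412046]
side [[378.96530551   0.         317.1779854 ]
 [  0.         378.96530551 195.75639549]
 [  0.           0.           1.        ]] [ 2.25210495 -0.19337322  0.06127365] [-0.46905211  0.20733661  1.02546175]
wrist [[284.30649389   0.         317.33791149]
 [  0.         284.30649389 200.96797407]
 [  0.           0.           1.        ]] [-2.34177931  1.76479769  0.22332556] [-0.64950499 -0.02969389  0.38945502]
```

View pics/scene0.png

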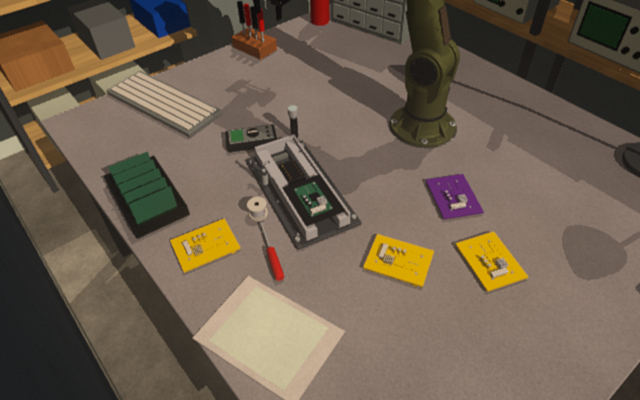

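View pics/side0.png

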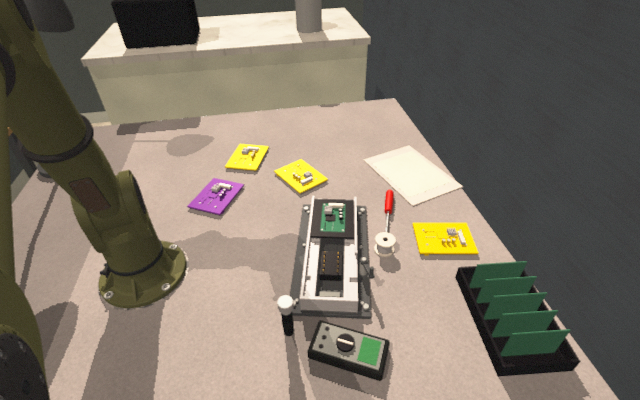

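View pics/wrist0.png

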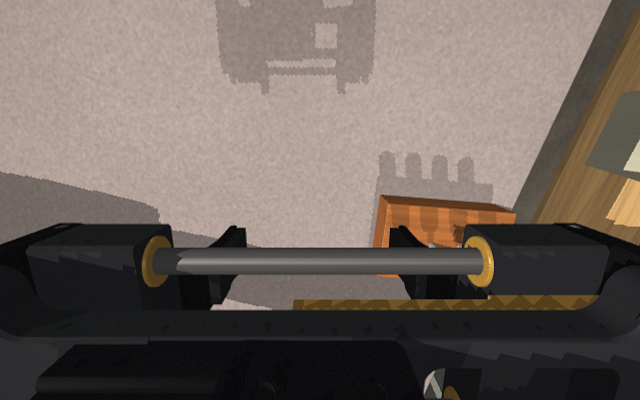

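The black carrier is on the rails at scene (313,198) and side (333,218). Possible mix-ups are the purple frame at scene (454,196) and the yellow ones at (400,260), (490,260) and (205,245). By the description I choose the black one. Next I'll take close crops.

```bash
python3 - <<'E'
import cv2
a=cv2.imread("pics/scene0.png")[100:250,220:380]; cv2.imwrite("pics/sc_crop.png",cv2.resize(a,(640*800//640,750))[:600] if 0 else cv2.resize(a,(640,600),interpolation=cv2.INTER_CUBIC))
a=cv2.imread("pics/side0.png")[185:335,275:405]; cv2.imwrite("pics/si_crop.png",cv2.resize(a,(520,600),interpolation=cv2.INTER_CUBIC))
E
```

```text
(no output)
```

View pics/sc_crop.png

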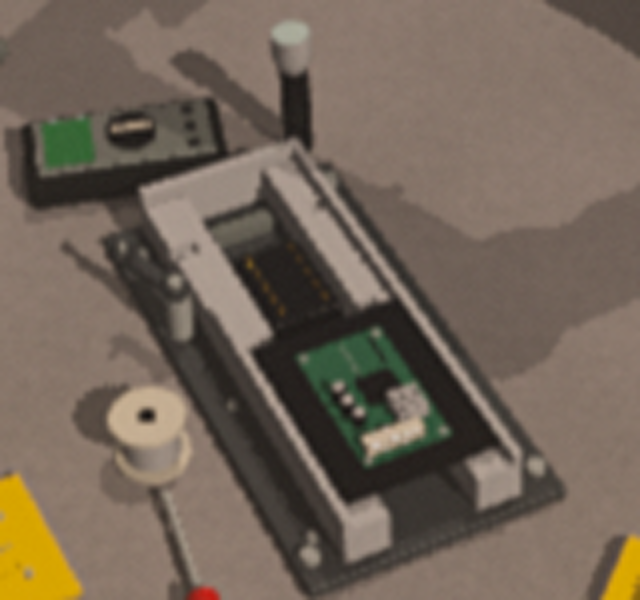

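View pics/si_crop.png

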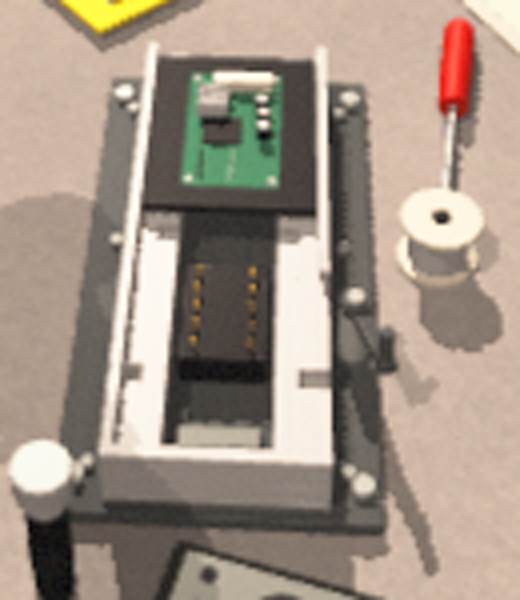

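```bash
cat > h.py <<'E'
import numpy as np, cv2
from scipy.optimize import least_squares
CAL={"scene":(506.70859746,326.53701913,193.31700863,[0.93088951,2.54717982,-1.02239877],[0.32806638,-0.23502027,1.74412046]),
"side":(378.96530551,317.1779854,195.75639549,[2.25210495,-0.19337322,0.06127365],[-0.46905211,0.20733661,1.02546175])}
def proj(n,P):
    f,cx,cy,r,t=CAL[n]; K=np.array([[f,0,cx],[0,f,cy],[0,0,1.]])
    return cv2.projectPoints(np.array(P,float).reshape(-1,3),np.array(r),np.array(t),K,None)[0].reshape(-1,2)
def tri(ps,pd):
    M=[]
    for n in("scene","side"):
        f,cx,cy,r,t=CAL[n]; K=np.array([[f,0,cx],[0,f,cy],[0,0,1.]])
        M.append(K@np.c_[cv2.Rodrigues(np.array(r))[0],np.array(t)])
    X=cv2.triangulatePoints(M[0],M[1],np.array(ps,float).reshape(2,1),np.array(pd,float).reshape(2,1)).ravel()
    return X[:3]/X[3]
S=lambda u,v:(220+u/4-.375,100+v/4-.375)
D=lambda u,v:(275+u/4-.375,185+v/4-.375)
def j2w(p,q):
    x,y,a=p; c,s=np.cos(a),np.sin(a); q=np.atleast_2d(q)
    return np.c_[x+c*q[:,0]-s*q[:,1],y+s*q[:,0]+c*q[:,1],q[:,2]]
E
cat > fit.py <<'E'
from h import *
import sys
pairs={"base-+":(S(310,583),D(366,84)),"base--":(S(563,487),D(113,80)),"c++":(S(255,348),D(315,212)),"c+-":(S(398,300),D(145,207)),
"c-+":(S(350,495),D(315,62)),"c--":(S(500,450),D(158,57)),"post":(S(176,282),D(354,296)),"pin":(S(123,245),D(386,337))}
for k,(a,b) in pairs.items(): print(k,tri(a,b).round(4))
jig=[("scene",S(310,583),(-.2,.1,.012)),("scene",S(563,487),(-.2,-.1,.012)),("side",D(366,84),(-.2,.1,.012)),("side",D(113,80),(-.2,-.1,.012)),("side",D(383,520),(.2,.1,.012))]
car=[(n,p,(sx*.08,sy*.06,.057)) for sx,sy,k in((1,1,"c++"),(1,-1,"c+-"),(-1,1,"c-+"),(-1,-1,"c--")) for n,p in zip(("scene","side"),pairs[k])]
def res(v):
    r=[]
    for n,p,q in jig: r.append(proj(n,j2w(v[:3],q))[0]-p)
    for n,p,q in car: r.append(proj(n,j2w(v[:3],np.array(q)+[v[3],v[4],0]))[0]-p)
    return np.concatenate(r)
b=least_squares(res,[.45,-.3,-1.6,-.08,0],loss="soft_l1"); 
best=min((least_squares(res,[.0,-.6,a,-.08,0],loss="soft_l1") for a in np.arange(-3,3.2,.8)),key=lambda r:r.cost)
v=best.x; print("jig",v[:3],np.degrees(v[2]),"carrier in jig",v[3:],best.cost); print(res(v).reshape(-1,2).round(1).tolist())
for n,q in dict(nest=(.06,0,.045),rear=(v[3]-.08,0,.054),pivot=(.07,.084,.053),start=(-.19,0,.045)).items(): print(n,j2w(v[:3],q)[0].round(4))
E
python3 fit.py
```

```text
base-+ [0.6525 0.1425 0.0136]
base-- [0.4597 0.1884 0.0087]
c++ [ 0.5698 -0.0262  0.0553]
c+- [0.4576 0.0013 0.0531]
c-+ [0.6051 0.1281 0.0562]
c-- [0.4943 0.1602 0.0499]
post [ 0.5768 -0.1121  0.0639]
pin [ 0.5881 -0.159   0.0758]
jig [ 0.51141943 -0.02738054 -1.80110147] -103.19551253078619 carrier in jig [-0.09402399 -0.00091836] 9.469850658222741
[[-0.7, 1.4], [0.5, -0.4], [-0.5, -0.3], [-0.1, -1.1], [0.1, 1.9], [-1.4, -0.1], [0.1, -0.5], [0.1, -1.4], [-1.4, -0.8], [-1.7, 0.8], [-0.2, -0.8], [-0.0, -3.1], [-0.2, -0.6]]
nest [ 0.4977 -0.0858  0.045 ]
rear [0.5511 0.142  0.054 ]
pivot [ 0.5772 -0.1147  0.053 ]
start [0.5548 0.1576 0.045 ]
```

Emit:
{"api": "servo_tool", "payload": {"increments": [[[0.03, -0.02, 0, 0, 0, -4, -1], [0.06, -0.04, 0, 0, 0, -8, -1], [0.09, -0.06, 0, 0, 0, -12, -1], [0.12, -0.08, 0, 0, 0, -17, -1], [0.15, -0.1, 0, 0, 0, -22, -1], [0.18, -0.12, 0, 0, 0, -27, -1], [0.21, -0.14, 0, 0, 0, -32, -1], [0.24, -0.16, 0, 0, 0, -37, -1], [0.27, -0.18, 0, 0, 0, -42, -1], [0.3, -0.2, 0, 0, 0, -47, -1], [0.33, -0.22, 0, 0, 0, -51, -1], [0.36, -0.24, 0, 0, 0, -55, -1], [0.39, -0.26, 0, 0, 0, -58, -1], [0.42, -0.27, 0, 0, 0, -60.8, -1], [0.42, -0.27, 0, 0, 0, -60.8, -1]]]}}

```text
time_s: 1.65
tool_pos: [0.5119, -0.2442, 0.2224]
tool_rot: [179.9, -0.2, 77.3]
force: [-0.7, -0.2, 0.1]
grip_width: 0.0007
```

```bash
python3 - <<'E'
from cell import env
import cv2,numpy as np
o=env.get_obs(); print(o["tool_pos"],o["tool_rot"],o["qpos"])
c=env.read_camera("wrist"); cv2.imwrite("pics/w1.png",c["frame"]); np.savez("w1.npz",**c); print(c["rvec"],c["tvec"])
R=cv2.Rodrigues(c["rvec"])[0]; print("cam",-R.T@c["tvec"],"fwd",R[2])
E
```

```text
[ 0.51193029 -0.24422745  0.22242207] [ 1.79922426e+02 -1.68856773e-01  7.73319580e+01] [ 48.64782579  10.16582859 -28.86283436  94.41365078   4.84093344
  76.65261842   6.38301376]
[-2.87483975  0.32046281  0.03729535] [-0.55368711 -0.15148445  0.35814829]
cam [ 0.52656903 -0.1783488   0.38562147] fwd [-0.05249673 -0.24180248 -0.96890436]
```

View pics/w1.png

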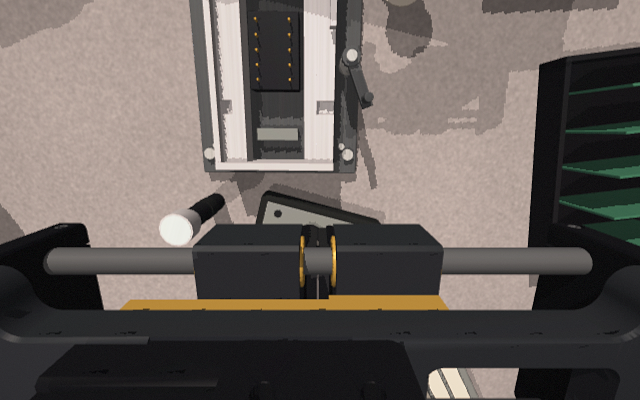

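```bash
python3 - <<'E'
from h import *
c=np.load("w1.npz"); v=[0.51142,-0.02738,-1.8011]
P=dict(cpy=(.2,.1,.012),cmy=(.2,-.1,.012),pivtop=(.07,.084,.061),notch=(.12,.0615,.045),blk=(.1,.028,.036),lipend=(.04,.0615,.056))
for a in(-.4,-.3,-.2,-.1,0): P["pin%g"%a]=(.07+.045*np.cos(a),.084-.045*np.sin(a),.083)
for k,q in P.items(): print(k,cv2.projectPoints(j2w(v,q),c["rvec"],c["tvec"],c["intrinsics"],None)[0].ravel().round(1))
i=c["frame"][0:190,190:390]; cv2.imwrite("pics/w1c.png",cv2.resize(i,(632,600),interpolation=cv2.INTER_CUBIC))
E
```

```text
cpy [354.8 172.8]
cmy [203.4 171.5]
pivtop [350.7  55.9]
notch [327.7 107.2]
blk [298.7  89.3]
lipend [329.4  25.1]
pin-0.4 [369.1  95.9]
pin-0.3 [364.8  97.4]
pin-0.2 [360.4  98.6]
pin-0.1 [356.   99.2]
pin0 [351.5  99.4]
```

View pics/w1c.png

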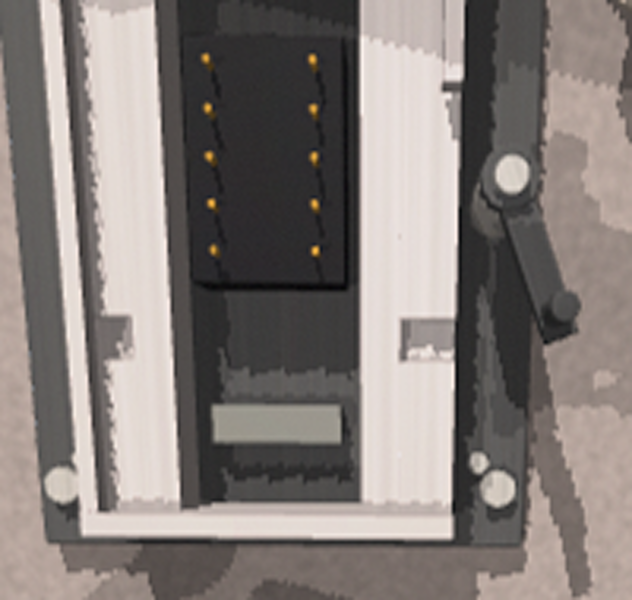

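```bash
cat > mv.py <<'E'
import sys,numpy as np
from scipy.spatial.transform import Rotation as R
from cell import env
from h import j2w
JIG=[0.5129,-0.0277,-1.8011]
o=env.get_obs(); p=o["tool_pos"]; r=R.from_euler("xyz",o["tool_rot"],degrees=True)
def inj(p):
    x,y,a=JIG; d=p[:2]-[x,y]; c,s=np.cos(a),np.sin(a); return np.array([c*d[0]+s*d[1],-s*d[0]+c*d[1],p[2]])
print("t",o["time_s"],"tcp",p.round(4),o["tool_rot"].round(2),"in jig",inj(p).round(4),"F",o["force"].round(2))
yaw=np.degrees(JIG[2])+180
print("rotvec to level/aligned",(r.inv()*R.from_euler("xyz",[180,0,yaw],degrees=True)).as_rotvec(degrees=True).round(2))
for a in sys.argv[1:]:
    q=[float(t) for t in a.split(",")]; w=j2w(JIG,q)[0]; print(a,"world",w.round(4),"tool shift",r.inv().apply(w-p).round(4))
E
python3 mv.py=-1 2>/dev/null; python3 mv.py -- 2>/dev/null || python3 mv.py; sed -i 's/sys.argv\[1:\]/[t for t in sys.argv[1:] if "," in t]/' mv.py; python3 mv.py -- -.215,0,.12 -.215,0,.03
```

```text
t 1.7 tcp [ 0.51   -0.2468  0.2222] [-1.7999e+02 -7.0000e-02  7.7100e+01] in jig [0.214  0.0472 0.2222] F [-1.    0.1   0.19]
rotvec to level/aligned [-0.01 -0.07  0.3 ]
t 1.7 tcp [ 0.51   -0.2468  0.2222] [-1.7999e+02 -7.0000e-02  7.7100e+01] in jig [0.214  0.0472 0.2222] F [-1.    0.1   0.19]
rotvec to level/aligned [-0.01 -0.07  0.3 ]
t 1.7 tcp [ 0.51   -0.2468  0.2222] [-1.7999e+02 -7.0000e-02  7.7100e+01] in jig [0.214  0.0472 0.2222] F [-1.    0.1   0.19]
rotvec to level/aligned [-0.01 -0.07  0.3 ]
-.215,0,.12 world [0.562  0.1816 0.12  ] tool shift [ 0.4291 -0.0449  0.1027]
-.215,0,.03 world [0.562  0.1816 0.03  ] tool shift [ 0.429  -0.0449  0.1927]
```

Emit:
{"api": "servo_tool", "payload": {"increments": [[[0.03, -0.003, 0, 0, 0, 0, -1], [0.06, -0.006, 0, 0, 0, 0, -1], [0.09, -0.009, 0, 0, 0, 0, -1], [0.12, -0.012, 0, 0, 0, 0, -1], [0.15, -0.015, 0, 0, 0, 0, -1], [0.18, -0.019, 0, 0, 0, 0, -1], [0.21, -0.022, 0, 0, 0, 0, -1], [0.24, -0.025, 0, 0, 0, 0, -1], [0.27, -0.028, 0.01, 0, 0, 0, -1], [0.3, -0.031, 0.025, 0, 0, 0, -1], [0.33, -0.034, 0.04, 0, 0, 0, -1], [0.36, -0.038, 0.055, 0, 0, 0, -1], [0.39, -0.041, 0.07, 0, 0, 0, -1], [0.415, -0.044, 0.085, 0, 0, 0, -1], [0.432, -0.046, 0.1, 0, 0, 0, -1], [0.432, -0.046, 0.103, 0, 0, 0, -1], [0.432, -0.046, 0.103, 0, 0, 0, -1], [0.432, -0.046, 0.103, 0, 0, 0, -1]]]}}

```text
time_s: 3.5
tool_pos: [0.5629, 0.1796, 0.1199]
tool_rot: [179.9, 0.1, 76.7]
force: [-0.3, 1.2, 0.2]
grip_width: 0.0006
```

```bash
python3 mv.py -- -.215,0,.12 -.215,0,.03; python3 - <<'E'
from cell import env
import cv2,numpy as np
for n in("scene","side"):
    c=env.read_camera(n); cv2.imwrite(f"pics/{n}1.png",c["frame"])
    i=c["frame"]; i=i[100:260,230:390] if n=="scene" else i[150:310,260:420]
    cv2.imwrite(f"pics/{n}1c.png",cv2.resize(i,(600,600),interpolation=cv2.INTER_CUBIC))
E
```

```text
t 3.5 tcp [0.5629 0.1796 0.1199] [1.7995e+02 7.0000e-02 7.6670e+01] in jig [-0.2132  0.0014  0.1199] F [-0.3   1.17  0.15]
rotvec to level/aligned [ 0.05  0.07 -0.13]
-.215,0,.12 world [0.562  0.1816 0.12  ] tool shift [ 0.0018 -0.0014 -0.0001]
-.215,0,.03 world [0.562  0.1816 0.03  ] tool shift [ 0.0019 -0.0015  0.0899]
```

View pics/scene1c.png

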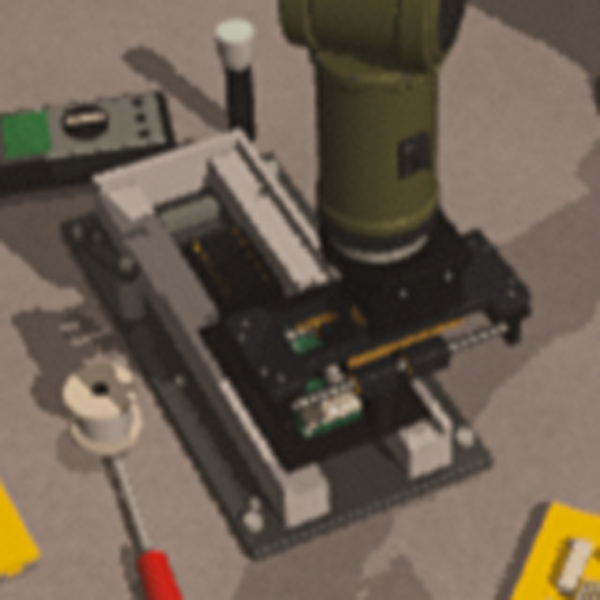

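View pics/side1c.png

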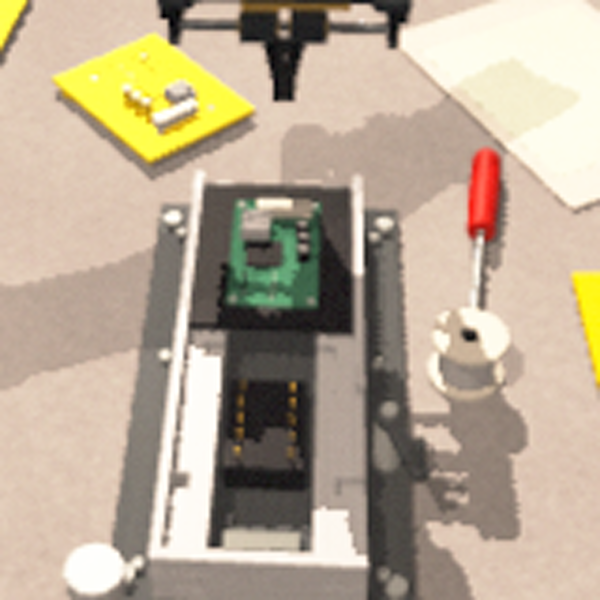

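Emit:
{"api": "servo_tool", "payload": {"increments": [[[0, 0, 0.02, 0, 0, 0, -1], [0, 0, 0.04, 0, 0, 0, -1], [0, 0, 0.055, 0, 0, 0, -1], [0, 0, 0.07, 0, 0, 0, -1], [0, 0, 0.08, 0, 0, 0, -1], [0, 0, 0.087, 0, 0, 0, -1], [0, 0, 0.087, 0, 0, 0, -1], [0, 0, 0.087, 0, 0, 0, -1], [-0.005, 0, 0.087, 0, 0, 0, -1], [-0.01, 0, 0.087, 0, 0, 0, -1], [-0.015, 0, 0.087, 0, 0, 0, -1], [-0.015, 0, 0.087, 0, 0, 0, -1], [-0.015, 0, 0.087, 0, 0, 0, -1]]]}}

```text
time_s: 4.9
tool_pos: [0.5589, 0.1669, 0.0327]
tool_rot: [180.0, 0.0, 76.8]
force: [0.6, -0.2, -0.2]
grip_width: 0.0008
```

```bash
python3 mv.py ; python3 - <<'E'
from cell import env
import cv2,numpy as np
for n in("side","wrist"):
    c=env.read_camera(n); cv2.imwrite(f"pics/{n}2.png",c["frame"])
    i=c["frame"]; i=i[150:310,260:420]
    if n=="side": cv2.imwrite(f"pics/{n}2c.png",cv2.resize(i,(600,600),interpolation=cv2.INTER_CUBIC))
E
```

```text
t 4.9 tcp [0.5589 0.1669 0.0327] [179.98   0.    76.8 ] in jig [-0.1999  0.0004  0.0327] F [ 0.59 -0.19 -0.16]
rotvec to level/aligned [ 0.02  0.   -0.01]
```

View pics/side2c.png

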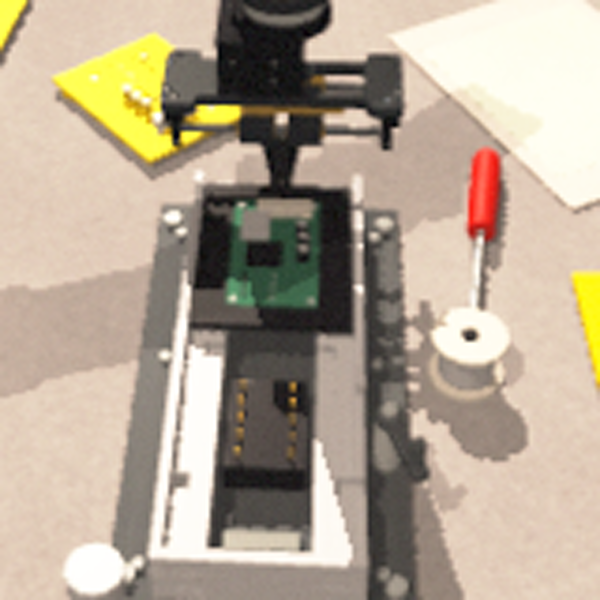

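View pics/wrist2.png

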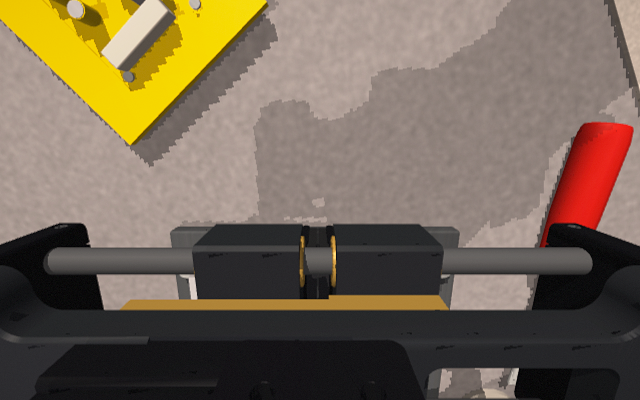

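Emit:
{"api": "servo_tool", "payload": {"increments": [[[-0.004, 0, 0, 0, 0, 0, -1], [-0.008, 0, 0, 0, 0, 0, -1], [-0.011, 0, 0, 0, 0, 0, -1], [-0.014, 0, 0, 0, 0, 0, -1], [-0.017, 0, 0, 0, 0, 0, -1], [-0.02, 0, 0, 0, 0, 0, -1], [-0.024, 0, 0, 0, 0, 0, -1], [-0.028, 0, 0, 0, 0, 0, -1], [-0.032, 0, 0, 0, 0, 0, -1], [-0.036, 0, 0, 0, 0, 0, -1], [-0.04, 0, 0, 0, 0, 0, -1], [-0.044, 0, 0, 0, 0, 0, -1], [-0.048, 0, 0, 0, 0, 0, -1], [-0.052, 0, 0, 0, 0, 0, -1], [-0.056, 0, 0, 0, 0, 0, -1], [-0.06, 0, 0, 0, 0, 0, -1]]]}}

```text
time_s: 6.6
tool_pos: [0.545, 0.1085, 0.0325]
tool_rot: [-180.0, 0.0, 76.8]
force: [0.1, 1.9, -0.8]
grip_width: 0.0002
```

```bash
python3 mv.py ; cat > snap.py <<'E'
import sys
from cell import env
import cv2,numpy as np
t=sys.argv[1]
for n in sys.argv[2:]:
    c=env.read_camera(n); cv2.imwrite(f"pics/{n}{t}.png",c["frame"])
    i=c["frame"]
    i=i[100:260,230:390] if n=="scene" else i[170:330,260:420]
    if n!="wrist": cv2.imwrite(f"pics/{n}{t}c.png",cv2.resize(i,(600,600),interpolation=cv2.INTER_CUBIC))
E
python3 snap.py 3 side
```

```text
t 6.6 tcp [0.545  0.1085 0.0325] [-180.      0.     76.83] in jig [-0.1399  0.0002  0.0325] F [ 0.07  1.86 -0.84]
rotvec to level/aligned [-0.    0.    0.03]
```

View pics/side3c.png

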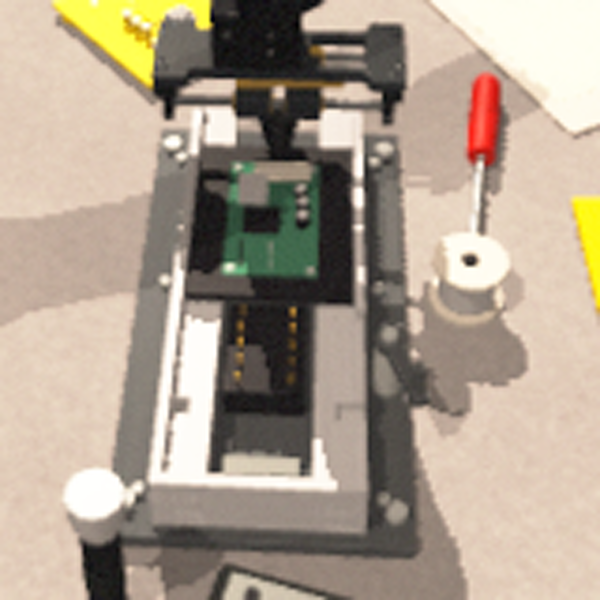

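Emit:
{"api": "servo_tool", "payload": {"increments": [[[-0.004, 0, 0, 0, 0, 0, -1], [-0.008, 0, 0, 0, 0, 0, -1], [-0.012, 0, 0, 0, 0, 0, -1], [-0.016, 0, 0, 0, 0, 0, -1], [-0.02, 0, 0, 0, 0, 0, -1], [-0.024, 0, 0, 0, 0, 0, -1], [-0.028, 0, 0, 0, 0, 0, -1], [-0.032, 0, 0, 0, 0, 0, -1], [-0.036, 0, 0, 0, 0, 0, -1], [-0.04, 0, 0, 0, 0, 0, -1], [-0.044, 0, 0, 0, 0, 0, -1], [-0.048, 0, 0, 0, 0, 0, -1], [-0.052, 0, 0, 0, 0, 0, -1], [-0.056, 0, 0, 0, 0, 0, -1], [-0.06, 0, 0, 0, 0, 0, -1], [-0.064, 0, 0, 0, 0, 0, -1], [-0.067, 0, 0, 0, 0, 0, -1], [-0.07, 0, 0, 0, 0, 0, -1]]]}}

```text
time_s: 8.45
tool_pos: [0.5291, 0.0404, 0.0325]
tool_rot: [180.0, 0.0, 76.8]
force: [1.2, 2.2, 1.3]
grip_width: 0.0004
```

```bash
python3 mv.py ; python3 snap.py 4 side
```

```text
t 8.45 tcp [0.5291 0.0404 0.0325] [180.     0.    76.83] in jig [-0.07    0.0002  0.0325] F [1.19 2.18 1.32]
rotvec to level/aligned [0.   0.   0.03]
```

View pics/side4c.png

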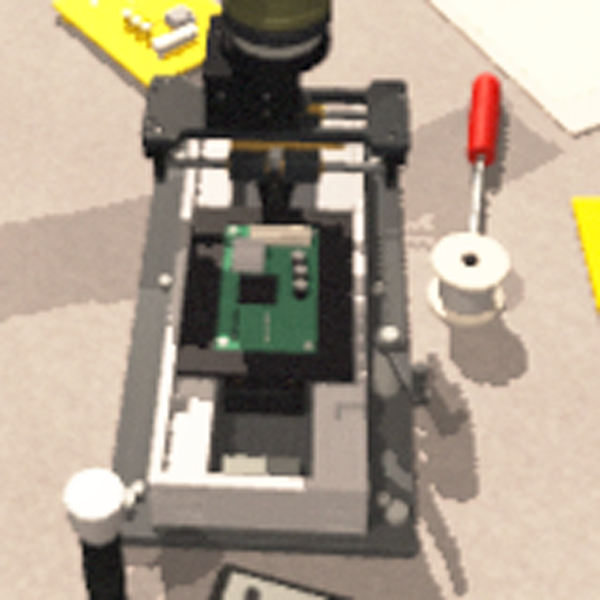

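Emit:
{"api": "servo_tool", "payload": {"increments": [[[-0.0025, 0, 0, 0, 0, 0, -1], [-0.005, 0, 0, 0, 0, 0, -1], [-0.0075, 0, 0, 0, 0, 0, -1], [-0.01, 0, 0, 0, 0, 0, -1], [-0.0125, 0, 0, 0, 0, 0, -1], [-0.015, 0, 0, 0, 0, 0, -1], [-0.0175, 0, 0, 0, 0, 0, -1], [-0.02, 0, 0, 0, 0, 0, -1], [-0.0225, 0, 0, 0, 0, 0, -1], [-0.025, 0, 0, 0, 0, 0, -1], [-0.0275, 0, 0, 0, 0, 0, -1], [-0.03, 0, 0, 0, 0, 0, -1], [-0.032, 0, 0, 0, 0, 0, -1], [-0.034, 0, 0, 0, 0, 0, -1]]]}}

```text
time_s: 9.9
tool_pos: [0.5213, 0.0073, 0.0325]
tool_rot: [-180.0, 0.0, 76.8]
force: [0.9, 2.1, 0.9]
grip_width: 0.0006
```

```bash
python3 mv.py ; python3 snap.py 5 side
```

```text
t 9.9 tcp [0.5213 0.0073 0.0325] [-1.800e+02  1.000e-02  7.683e+01] in jig [-0.036   0.0002  0.0325] F [0.89 2.06 0.93]
rotvec to level/aligned [-0.    0.01  0.03]
```

View pics/side5c.png

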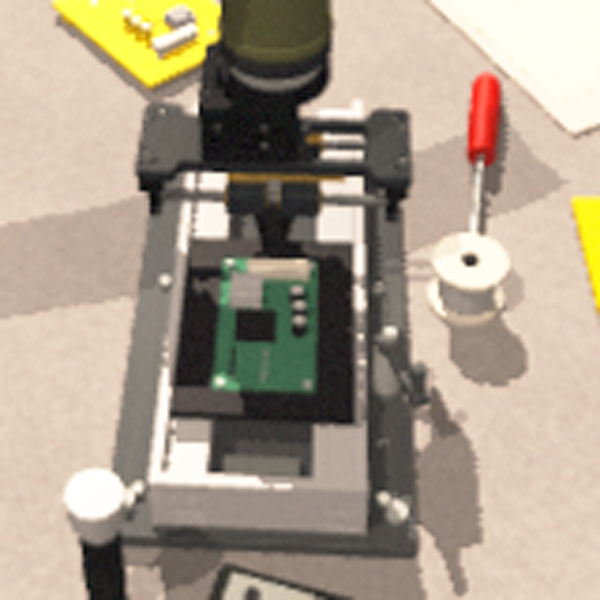

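Emit:
{"api": "servo_tool", "payload": {"increments": [[[-0.002, 0, 0, 0, 0, 0, -1], [-0.004, 0, 0, 0, 0, 0, -1], [-0.006, 0, 0, 0, 0, 0, -1], [-0.007, 0, 0, 0, 0, 0, -1]]]}}

```text
time_s: 10.35
tool_pos: [0.5197, 0.0009, 0.0324]
tool_rot: [-180.0, -0.0, 76.8]
force: [0.7, 3.5, -0.5]
grip_width: 0.0005
```

```bash
python3 mv.py ; python3 snap.py 6 side
```

```text
t 10.35 tcp [0.5197 0.0009 0.0324] [-1.7999e+02 -3.0000e-02  7.6820e+01] in jig [-0.0294  0.0001  0.0324] F [ 0.68  3.47 -0.51]
rotvec to level/aligned [-0.01 -0.03  0.01]
```

View pics/side6c.png

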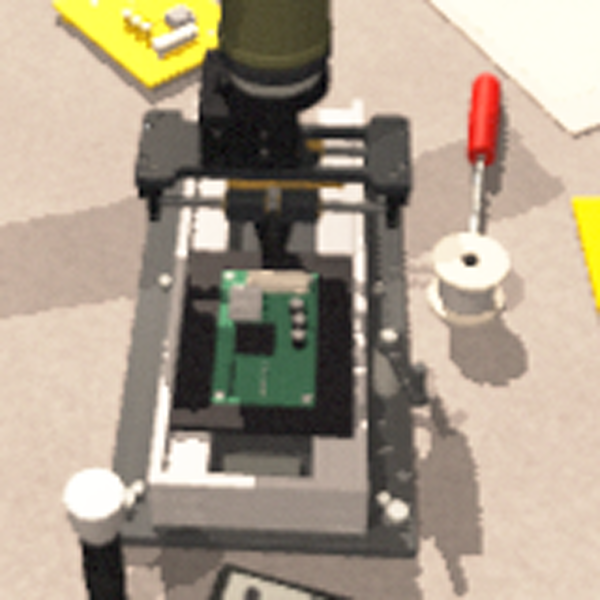

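```bash
python3 - <<'E'
from h import *
J=[0.5129,-0.0277,-1.8011]
for n,o,k in(("side",(260,170),3.75),):
  for z in(.057,.051):
    for x in(.054,.058,.06,.0615,.064):
      q=[(x+.08,.06,z),(x+.08,-.06,z),(x-.08,.06,z)]
      print(n,z,x,((proj(n,j2w(J,q))-o+.375)*k).round(0).tolist())
# check with earlier frame5: finger -0.036 => carrier x .0535 
a=cv2.imread("pics/side5.png")[225:300,295:370];b=cv2.imread("pics/side6.png")[225:300,295:370]
cv2.imwrite("pics/cmp.png",cv2.resize(np.hstack([a,b]),(800,400),interpolation=cv2.INTER_CUBIC))
E
```

```text
side 0.057 0.054 [[357.0, 418.0], [172.0, 410.0], [355.0, 241.0]]
side 0.057 0.058 [[357.0, 423.0], [171.0, 415.0], [355.0, 245.0]]
side 0.057 0.06 [[357.0, 426.0], [171.0, 418.0], [355.0, 247.0]]
side 0.057 0.0615 [[357.0, 428.0], [170.0, 420.0], [355.0, 249.0]]
side 0.057 0.064 [[357.0, 431.0], [170.0, 423.0], [355.0, 251.0]]
side 0.051 0.054 [[356.0, 424.0], [172.0, 416.0], [355.0, 247.0]]
side 0.051 0.058 [[356.0, 429.0], [171.0, 421.0], [355.0, 251.0]]
side 0.051 0.06 [[356.0, 431.0], [171.0, 424.0], [355.0, 253.0]]
side 0.051 0.0615 [[356.0, 433.0], [171.0, 425.0], [355.0, 255.0]]
side 0.051 0.064 [[356.0, 437.0], [171.0, 429.0], [355.0, 257.0]]
```

View pics/cmp.png

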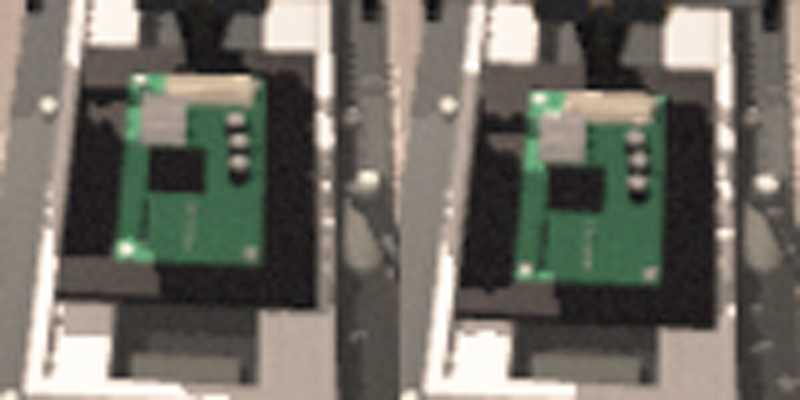

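Emit:
{"api": "servo_tool", "payload": {"increments": [[[-0.001, 0, 0, 0, 0, 0, -1], [-0.002, 0, 0, 0, 0, 0, -1], [-0.003, 0, 0, 0, 0, 0, -1]]]}}

```text
time_s: 10.7
tool_pos: [0.5195, 0.0008, 0.0325]
tool_rot: [180.0, -0.2, 76.9]
force: [2.2, 9.5, -1.5]
grip_width: 0.0007
```

```bash
python3 mv.py ; python3 snap.py 7 side scene
```

```text
t 10.7 tcp [0.5195 0.0008 0.0325] [179.99  -0.23  76.92] in jig [-0.0293 -0.0001  0.0325] F [ 2.17  9.5  -1.54]
rotvec to level/aligned [ 0.01 -0.23  0.11]
```

View pics/side7c.png

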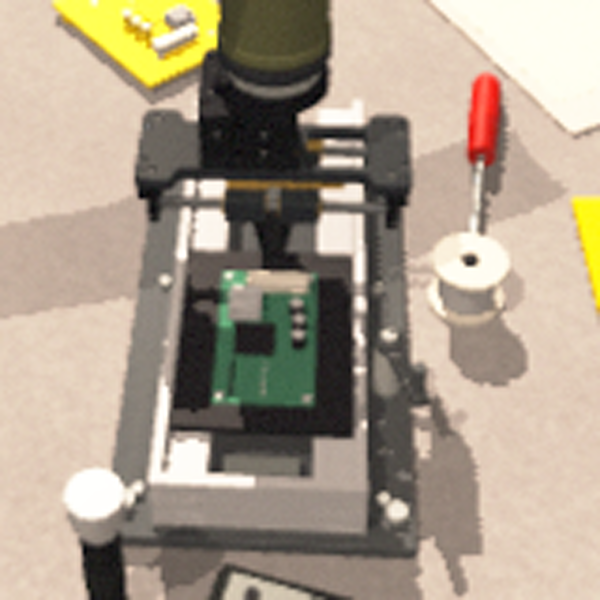

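View pics/scene7c.png

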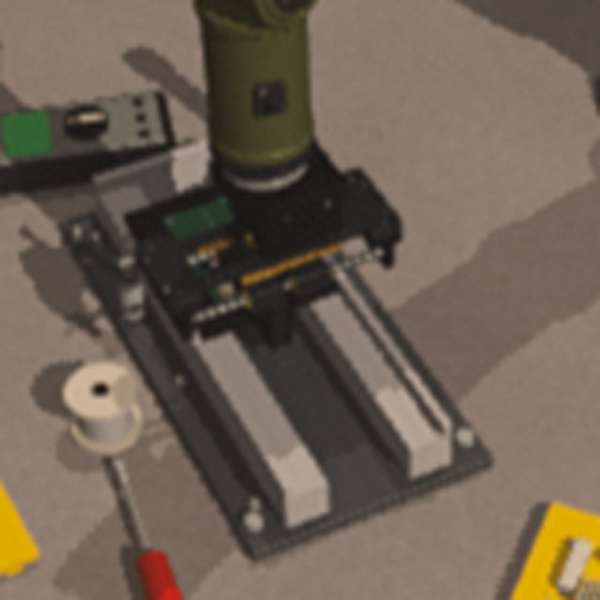

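The carrier has stopped hard against the notch wall with 9.5 N on it. Its front edge moved 16 crop px, where sliding alone would give about 9, so it has dropped and is home. Next I back off, lift and go over to the latch.

Emit:
{"api": "servo_tool", "payload": {"increments": [[[0.006, 0, 0, 0, 0, 0, -1], [0.014, 0, 0, 0, 0, 0, -1], [0.022, 0, 0, 0, 0, 0, -1], [0.025, 0, 0, 0, 0, 0, -1], [0.025, 0, -0.02, 0, 0, 0, -1], [0.025, 0, -0.05, 0, 0, 0, -1], [0.025, 0, -0.08, 0, 0, 0, -1], [0.025, 0, -0.11, 0, 0, 0, -1], [0.01, 0.01, -0.12, 0, 0, 0, -1], [-0.01, 0.03, -0.12, 0, 0, 0, -1], [-0.03, 0.05, -0.12, 0, 0, 0, -1], [-0.05, 0.07, -0.12, 0, 0, 0, -1], [-0.07, 0.09, -0.12, 0, 0, 0, -1], [-0.09, 0.11, -0.12, 0, 0, 0, -1], [-0.11, 0.13, -0.12, 0, 0, 0, -1], [-0.125, 0.142, -0.12, 0, 0, 0, -1], [-0.134, 0.15, -0.12, 0, 0, 0, -1], [-0.134, 0.15, -0.12, 0, 0, 0, -1], [-0.134, 0.15, -0.12, 0, 0, 0, -1]]]}}

```text
time_s: 12.7
tool_pos: [0.6344, -0.1656, 0.1524]
tool_rot: [-180.0, -0.0, 76.9]
force: [-0.5, 0.6, 0.5]
grip_width: 0.0003
```

```bash
python3 mv.py -- .108,.150,.068; python3 snap.py 8 side scene
```

```text
t 12.7 tcp [ 0.6344 -0.1656  0.1524] [-1.7995e+02 -4.0000e-02  7.6880e+01] in jig [0.1066 0.1498 0.1524] F [-0.47  0.61  0.49]
rotvec to level/aligned [-0.05 -0.04  0.07]
.108,.150,.068 world [ 0.6343 -0.1671  0.068 ] tool shift [-0.0015  0.0003  0.0844]
```

View pics/side8c.png

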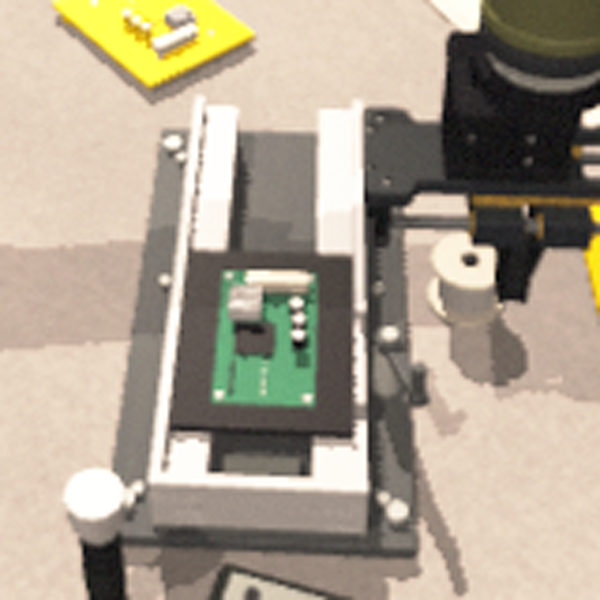

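View pics/scene8c.png

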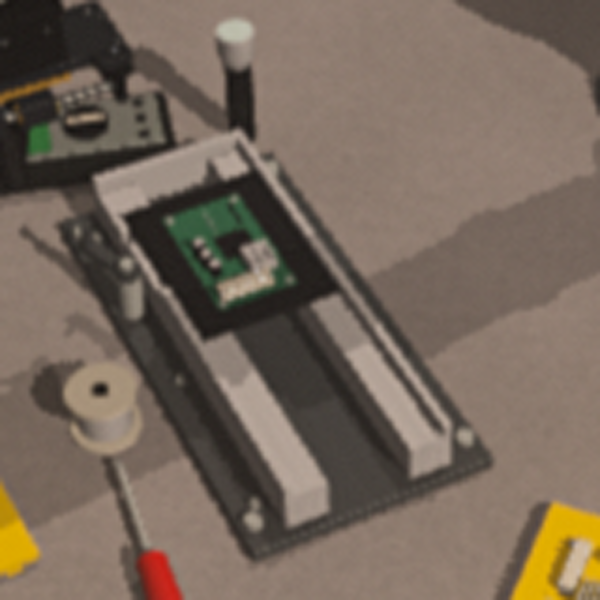

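```bash
python3 - <<'E'
from h import *
J=[0.5129,-0.0277,-1.8011]
S=lambda u,v:(230+u/3.75-.37,100+v/3.75-.37)
D=lambda u,v:(260+u/3.75-.37,170+v/3.75-.37)
ob=[((.08,.06),S(127,215),D(350,434)),((.08,-.06),S(244,175),D(172,428)),((-.08,.06),S(207,338),D(351,258)),((-.08,-.06),S(340,293),D(190,254))]
for q,a,b in ob: print(q,tri(a,b).round(4), "home",j2w(J,(q[0]+.06,q[1],.051))[0].round(4))
def res(v):
    return np.concatenate([proj(n,j2w([J[0],J[1],J[2]+v[3]],(q[0]+v[0],q[1]+v[1],v[2])))[0]-p for q,a,b in ob for n,p in(("scene",a),("side",b))])
r=least_squares(res,[.06,0,.055,0]); print(r.x.round(4),r.cost,res(r.x).round(1))
S4=lambda u,v:(230+u/3.75-.37,100+v/3.75-.37)
print("pin",tri(S(82,232),D(418,370)), "piv",tri(S(126,263),D(390,334)))
E
```

```text
(0.08, 0.06) [ 0.535  -0.176   0.0474] home [ 0.5394 -0.1777  0.051 ]
(0.08, -0.06) [ 0.4272 -0.1531  0.0464] home [ 0.4225 -0.1503  0.051 ]
(-0.08, 0.06) [ 0.5702 -0.0205  0.0467] home [ 0.5759 -0.0219  0.051 ]
(-0.08, -0.06) [0.4571 0.0065 0.0438] home [0.459  0.0055 0.051 ]
[ 0.0599 -0.003   0.0459  0.0161] 7.761817247995894 [-1.2  0.9  1.3  0.2  2.6 -0.6 -0.5  0.4 -1.3  0.9 -0.3 -0.3 -0.  -0.9
 -0.8 -0.3]
pin [ 0.58735237 -0.15576267  0.07484289] piv [ 0.57746744 -0.11322153  0.06486287]
```

The triangulated corner heights fell from about 54 mm to 46 mm at all four corners, and the carrier's x is 59.9 mm, so it is home. The pin is at about jig (0.112, 0.10), which is close to −0.37 rad. Now I lower beside it and push.

Emit:
{"api": "servo_tool", "payload": {"increments": [[[0, 0, 0.03, 0, 0, 0, -1], [0, 0, 0.055, 0, 0, 0, -1], [0, 0, 0.075, 0, 0, 0, -1], [0, 0, 0.084, 0, 0, 0, -1], [0, 0, 0.084, 0, 0, 0, -1], [0, -0.008, 0.084, 0, 0, 0, -1], [0, -0.016, 0.084, 0, 0, 0, -1], [0, -0.022, 0.084, 0, 0, 0, -1], [0, -0.026, 0.084, 0, 0, 0, -1], [0, -0.03, 0.084, 0, 0, 0, -1], [0, -0.034, 0.084, 0, 0, 0, -1], [0, -0.038, 0.084, 0, 0, 0, -1], [0, -0.042, 0.084, 0, 0, 0, -1], [0, -0.046, 0.084, 0, 0, 0, -1], [0, -0.05, 0.084, 0, 0, 0, -1]]]}}

```text
time_s: 14.3
tool_pos: [0.5859, -0.1557, 0.0687]
tool_rot: [180.0, 0.0, 76.8]
force: [1.3, -1.2, 0.7]
grip_width: 0.0002
```

```bash
python3 mv.py; python3 snap.py 9 side scene
```

```text
t 14.3 tcp [ 0.5859 -0.1557  0.0687] [1.7997e+02 1.0000e-02 7.6820e+01] in jig [0.1079 0.1003 0.0687] F [ 1.35 -1.24  0.68]
rotvec to level/aligned [0.03 0.01 0.01]
```

View pics/side9c.png

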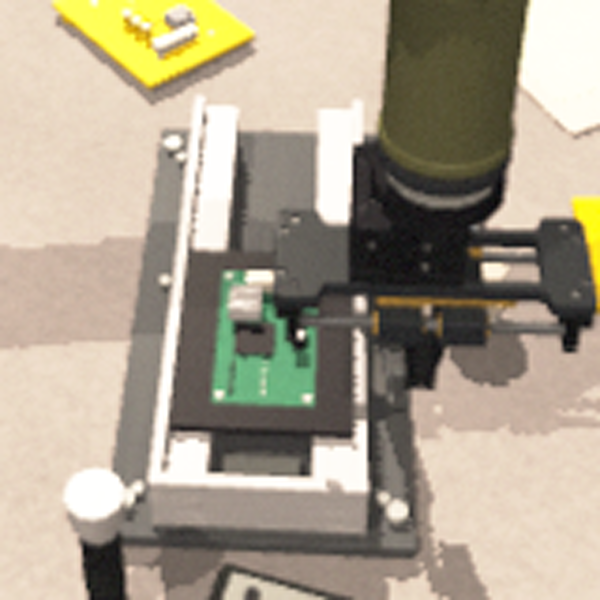

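View pics/scene9c.png

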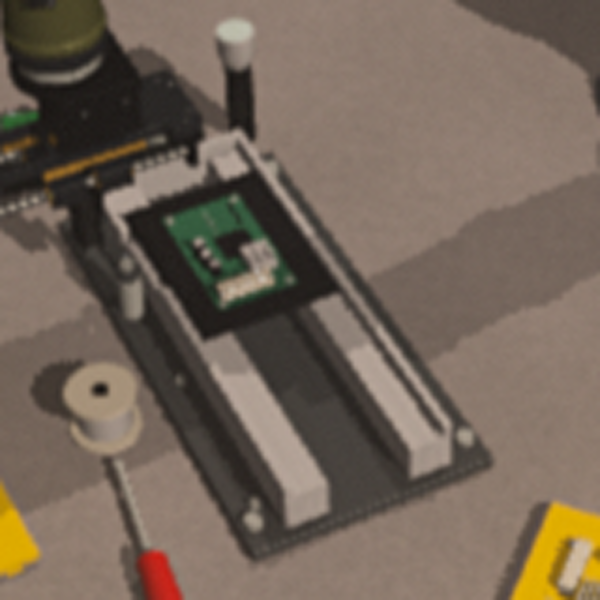

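Emit:
{"api": "servo_tool", "payload": {"increments": [[[0, -0.004, 0, 0, 0, 0, -1], [0, -0.008, 0, 0, 0, 0, -1], [0, -0.012, 0, 0, 0, 0, -1], [0, -0.016, 0, 0, 0, 0, -1], [0, -0.02, 0, 0, 0, 0, -1], [0, -0.024, 0, 0, 0, 0, -1], [0, -0.028, 0, 0, 0, 0, -1], [0, -0.031, 0, 0, 0, 0, -1]]]}}

```text
time_s: 15.2
tool_pos: [0.5559, -0.1479, 0.0687]
tool_rot: [180.0, -0.0, 76.8]
force: [2.3, -0.1, 0.1]
grip_width: 0.0003
```

```bash
python3 mv.py; python3 snap.py 10 side scene
```

```text
t 15.2 tcp [ 0.5559 -0.1479  0.0687] [ 1.7995e+02 -2.0000e-02  7.6850e+01] in jig [0.1072 0.0693 0.0687] F [ 2.26 -0.12  0.12]
rotvec to level/aligned [ 0.05 -0.02  0.04]
```

View pics/side10c.png

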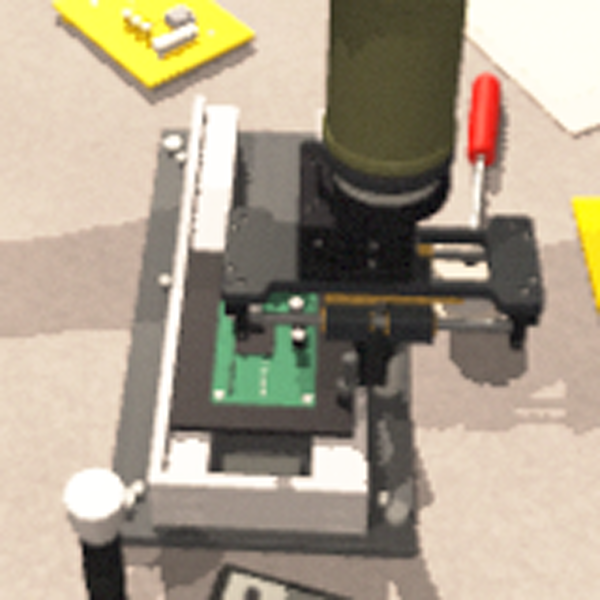

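View pics/scene10c.png

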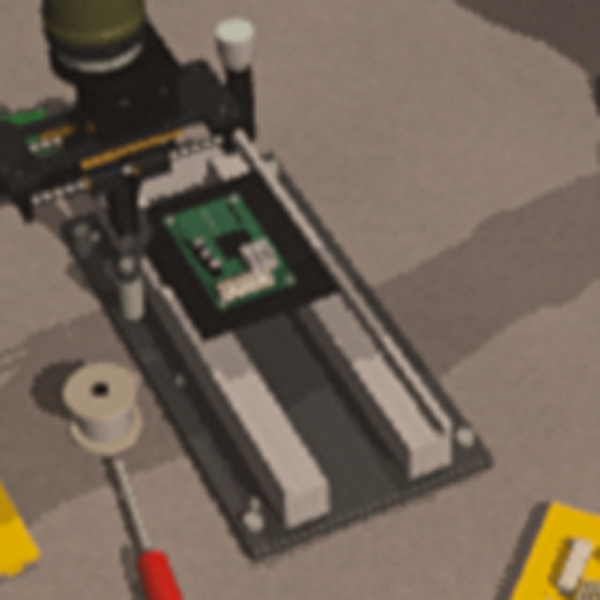

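Emit:
{"api": "servo_tool", "payload": {"increments": [[[0, 0.006, 0, 0, 0, 0, -1], [0, 0.01, 0, 0, 0, 0, -1], [-0.01, 0.01, 0, 0, 0, 0, -1], [-0.021, 0.01, 0, 0, 0, 0, -1], [-0.021, 0.01, 0, 0, 0, 0, -1], [-0.021, 0, 0, 0, 0, 0, -1], [-0.021, -0.01, 0, 0, 0, 0, -1], [-0.021, -0.018, 0, 0, 0, 0, -1], [-0.021, -0.024, 0, 0, 0, 0, -1], [-0.021, -0.024, 0, 0, 0, 0, -1], [-0.017, -0.024, 0, 0, 0, 0, -1], [-0.013, -0.024, 0, 0, 0, 0, -1], [-0.009, -0.024, 0, 0, 0, 0, -1], [-0.005, -0.024, 0, 0, 0, 0, -1], [-0.001, -0.024, 0, 0, 0, 0, -1], [0.003, -0.024, 0, 0, 0, 0, -1], [0.007, -0.024, 0, 0, 0, 0, -1], [0.011, -0.024, 0, 0, 0, 0, -1]]]}}

```text
time_s: 17.1
tool_pos: [0.5314, -0.1324, 0.0675]
tool_rot: [-179.5, 0.1, 76.8]
force: [-10.3, -2.7, 3.3]
grip_width: 0.0003
```

```bash
python3 mv.py; python3 snap.py 11 side scene
```

```text
t 17.1 tcp [ 0.5314 -0.1324  0.0675] [-1.7955e+02  1.4000e-01  7.6830e+01] in jig [0.0977 0.0419 0.0675] F [-10.29  -2.7    3.32]
rotvec to level/aligned [-0.45  0.14  0.03]
```

View pics/side11c.png

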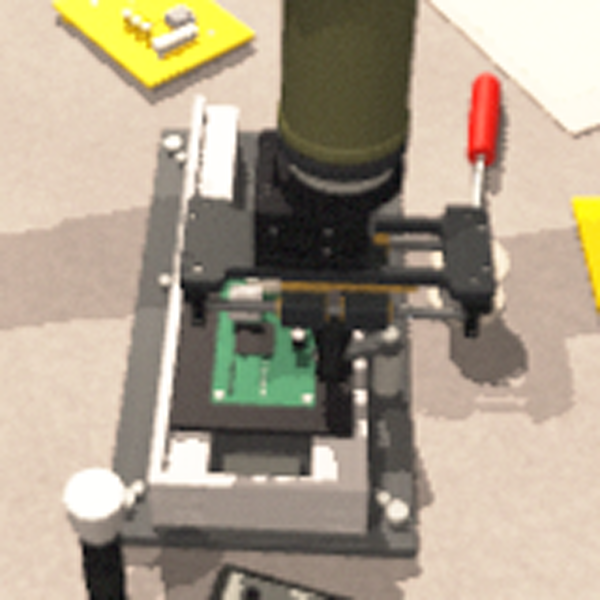

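View pics/scene11c.png

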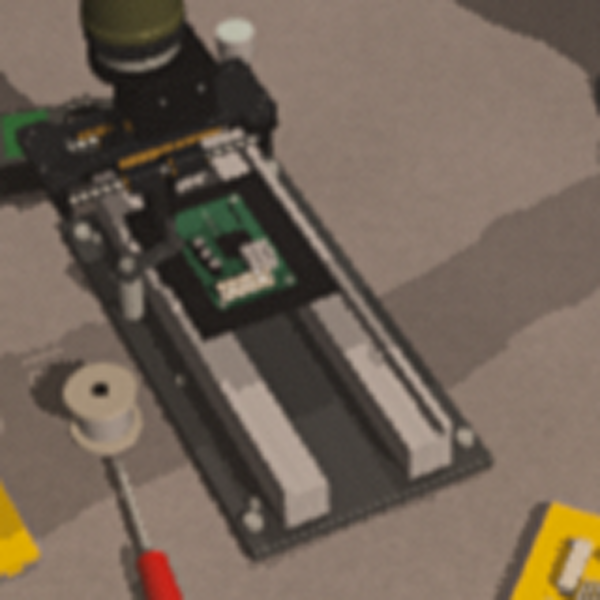

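```bash
python3 - <<'E'
from h import *
J=[0.5129,-0.0277,-1.8011]
for n,o in(("scene",(250,140)),("side",(320,240))):
    im=cv2.imread(f"pics/{n}11.png"); i=cv2.resize(im[o[1]:o[1]+50,o[0]:o[0]+50],(600,600),interpolation=cv2.INTER_CUBIC)
    for d in (30,50,70,90):
        a=np.radians(d); q=[(.07,.084,.061),(.07+.054*np.cos(a),.084-.054*np.sin(a),.061),(.07+.045*np.cos(a),.084-.045*np.sin(a),.083)]
        P=((proj(n,j2w(J,q))-o+.5)*12); print(n,d,P.round(0).tolist())
    cv2.imwrite(f"pics/{n}11d.png",i)
E
```

```text
scene 30 [[157.0, 373.0], [188.0, 226.0], [174.0, 185.0]]
scene 50 [[157.0, 373.0], [258.0, 237.0], [234.0, 194.0]]
scene 70 [[157.0, 373.0], [317.0, 264.0], [283.0, 217.0]]
scene 90 [[157.0, 373.0], [358.0, 304.0], [317.0, 251.0]]
side 30 [[535.0, 248.0], [408.0, 418.0], [434.0, 319.0]]
side 50 [[535.0, 248.0], [338.0, 369.0], [375.0, 278.0]]
side 70 [[535.0, 248.0], [293.0, 306.0], [337.0, 226.0]]
side 90 [[535.0, 248.0], [279.0, 238.0], [325.0, 170.0]]
```

View pics/scene11d.png

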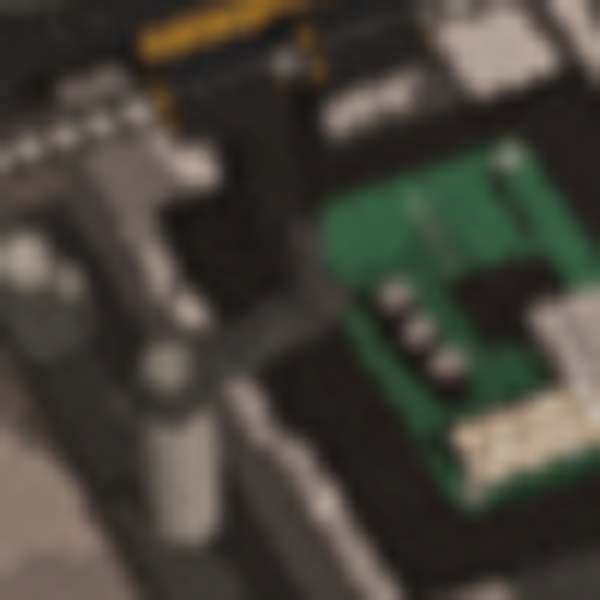

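View pics/side11d.png

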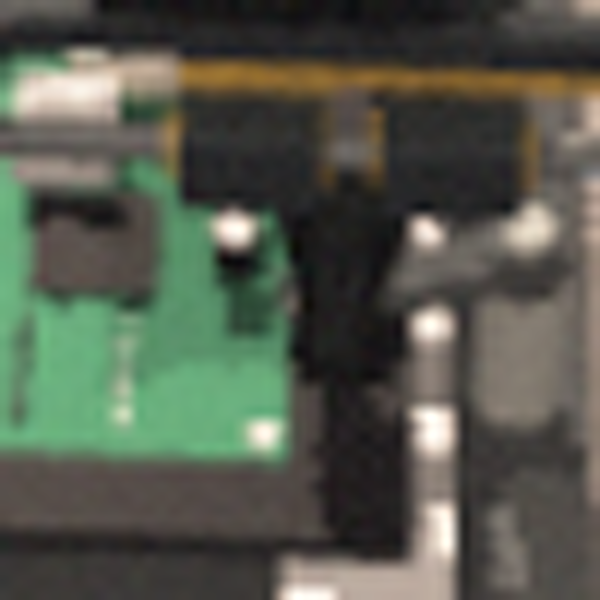

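```bash
python3 - <<'E'
from h import *
J=[0.5129,-0.0277,-1.8011]
x,y,z=.0977,.0419,.0675
for n,o in(("scene",(250,140)),("side",(320,240))):
    im=cv2.imread(f"pics/{n}11.png"); i=cv2.resize(im[o[1]:o[1]+50,o[0]:o[0]+50],(600,600),interpolation=cv2.INTER_CUBIC)
    pr=lambda q:((proj(n,j2w(J,q))-o+.5)*12)
    box=pr([(x+a*.0095,y+b*.015,z) for a,b in((1,1),(1,-1),(-1,-1),(-1,1))])
    cv2.polylines(i,[box.astype(int)],True,(0,0,255),1)
    box=pr([(x+a*.0095,y+b*.015,z+.02) for a,b in((1,1),(1,-1),(-1,-1),(-1,1))])
    cv2.polylines(i,[box.astype(int)],True,(255,0,255),1)
    a=np.radians(78);q=[(.07+.045*np.cos(a),.084-.045*np.sin(a),h) for h in(.061,.083)]
    cv2.polylines(i,[pr(q).astype(int)],False,(0,255,255),2)
    cv2.convertScaleAbs(i,i,1.8,20)
    cv2.imwrite(f"pics/{n}11e.png",i)
print("torch", tri((230+235/3.75,100+30/3.75),(260+96/3.75,170+492/3.75)))
E
```

```text
torch [ 0.36843707 -0.24016101  0.11588601]
```

View pics/scene11e.png

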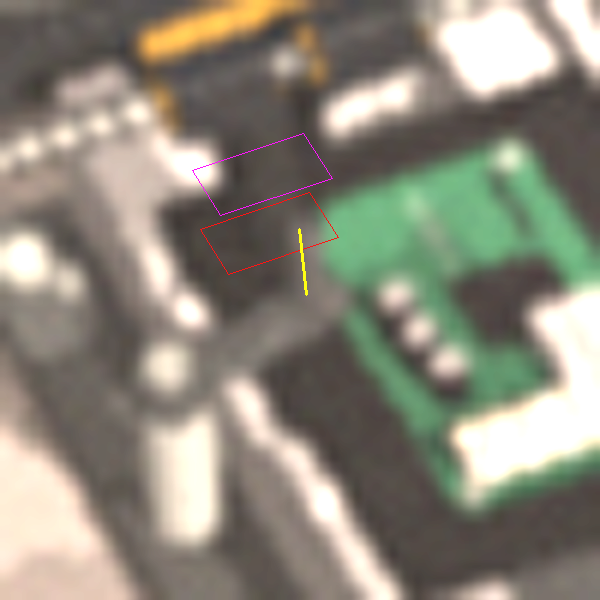

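View pics/side11e.png

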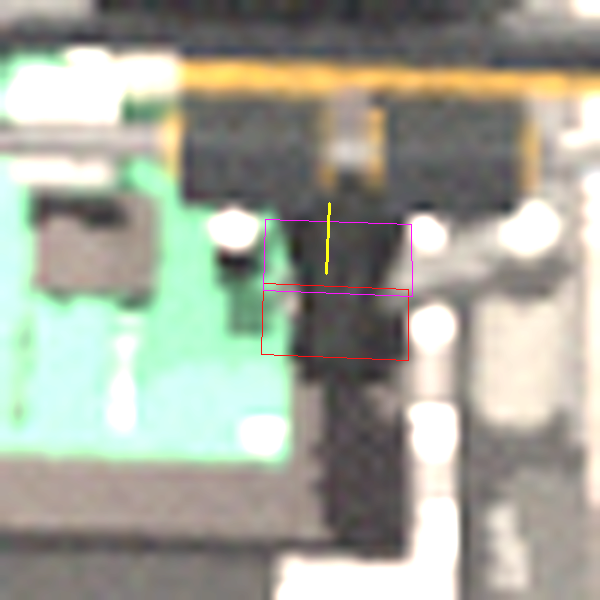

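The force is sideways (10 N towards jig −y), so I'll back off in jig +x and lift before looking again.

Emit:
{"api": "servo_tool", "payload": {"increments": [[[-0.006, -0.002, 0, 0, 0, 0, -1], [-0.015, -0.002, 0, 0, 0, 0, -1], [-0.025, 0, 0, 0, 0, 0, -1], [-0.03, 0, 0, 0, 0, 0, -1], [-0.03, 0, -0.02, 0, 0, 0, -1], [-0.03, 0, -0.05, 0, 0, 0, -1], [-0.03, 0, -0.08, 0, 0, 0, -1], [-0.03, 0.02, -0.1, 0, 0, 0, -1], [-0.03, 0.05, -0.1, 0, 0, 0, -1], [-0.03, 0.08, -0.1, 0, 0, 0, -1], [-0.03, 0.1, -0.1, 0, 0, 0, -1], [-0.03, 0.1, -0.1, 0, 0, 0, -1]]]}}

```text
time_s: 18.4
tool_pos: [0.6274, -0.1849, 0.1679]
tool_rot: [179.9, -0.1, 76.8]
force: [0.4, -0.1, 0.0]
grip_width: 0.0005
```

```bash
python3 mv.py; python3 snap.py 12 side scene; python3 - <<'E'
import cv2
for n,o in(("scene",(240,130)),("side",(300,225))):
    im=cv2.imread(f"pics/{n}12.png"); i=cv2.resize(im[o[1]:o[1]+75,o[0]:o[0]+75],(600,600),interpolation=cv2.INTER_CUBIC)
    cv2.imwrite(f"pics/{n}12d.png",cv2.convertScaleAbs(i,None,1.4,10))
E
```

```text
t 18.4 tcp [ 0.6274 -0.1849  0.1679] [ 1.7994e+02 -1.0000e-01  7.6790e+01] in jig [0.1269 0.1474 0.1679] F [ 0.39 -0.05  0.02]
rotvec to level/aligned [ 0.06 -0.1  -0.01]
```

View pics/scene12d.png

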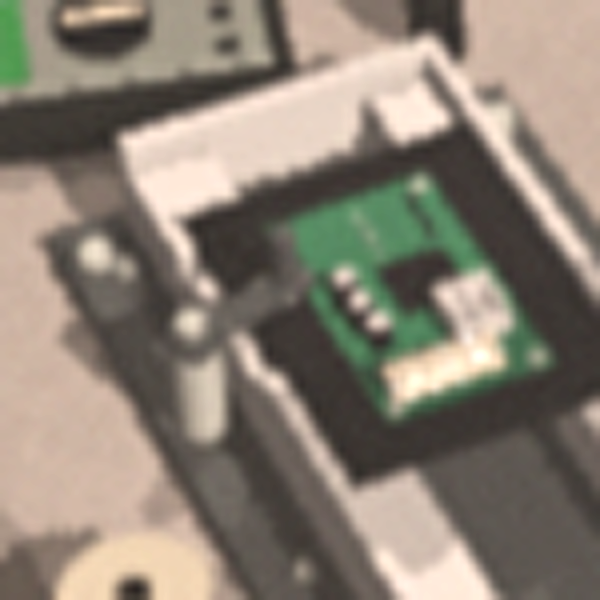

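View pics/side12d.png

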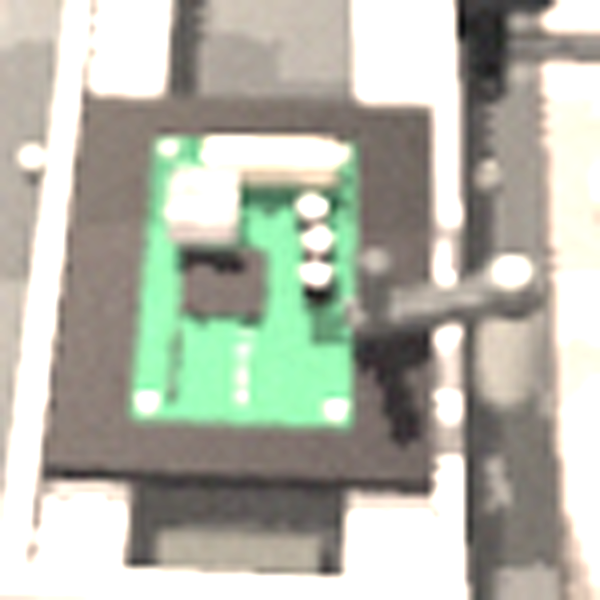

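```bash
cat > ang.py <<'E'
from h import *
J=[0.5129,-0.0277,-1.8011]
def ang(sc,si):
    def res(v):
        a,dx,dy=v; q=[(.07+dx,.084+dy,.064),(.07+dx+.045*np.cos(a),.084+dy-.045*np.sin(a),.083)]
        return np.r_[(proj("scene",j2w(J,q))-sc).ravel(),(proj("side",j2w(J,q))-si).ravel()]
    r=least_squares(res,[1.2,0,0]); return r.x,r.fun.round(1)
if __name__=="__main__":
    S=lambda u,v:(240+u/8-.44,130+v/8-.44); D=lambda u,v:(300+u/8-.44,225+v/8-.44)
    x,f=ang([S(192,322),S(282,238)],[D(512,272),D(377,258)]); print(x,np.degrees(x[0]),f)
E
python3 ang.py
```

```text
[ 1.3105699  -0.00244484 -0.00147627] 75.09012423522151 [-0.3  0.4 -0.1 -0.7 -0.   0.  -0.1 -0.4]
```

The clear view shows the latch at 75° with the pin riding between the two fingertips. I held y fixed while the pin's arc moved towards −y, and that caused the sideways force. I'll go back in with y matched to the pin and finish the last 15°.

Emit:
{"api": "servo_tool", "payload": {"increments": [[[0, -0.025, 0, 0, 0, 0, -1], [0, -0.055, 0, 0, 0, 0, -1], [0, -0.085, 0, 0, 0, 0, -1], [0, -0.106, 0, 0, 0, 0, -1], [0, -0.106, 0.03, 0, 0, 0, -1], [0, -0.106, 0.06, 0, 0, 0, -1], [0, -0.106, 0.085, 0, 0, 0, -1], [0, -0.106, 0.099, 0, 0, 0, -1], [0, -0.106, 0.099, 0, 0, 0, -1], [0.01, -0.106, 0.099, 0, 0, 0, -1], [0.02, -0.106, 0.099, 0, 0, 0, -1], [0.024, -0.106, 0.099, 0, 0, 0, -1], [0.027, -0.106, 0.099, 0, 0, 0, -1], [0.03, -0.107, 0.099, 0, 0, 0, -1], [0.033, -0.107, 0.099, 0, 0, 0, -1], [0.036, -0.107, 0.099, 0, 0, 0, -1], [0.038, -0.107, 0.099, 0, 0, 0, -1]]]}}

```text
time_s: 20.2
tool_pos: [0.5296, -0.1229, 0.0694]
tool_rot: [-180.0, 0.0, 76.8]
force: [-1.5, -1.9, 0.4]
grip_width: 0.0005
```

```bash
python3 mv.py
```

```text
t 20.2 tcp [ 0.5296 -0.1229  0.0694] [-1.7996e+02  3.0000e-02  7.6810e+01] in jig [0.0889 0.038  0.0694] F [-1.48 -1.9   0.37]
rotvec to level/aligned [-0.04  0.03  0.  ]
```

Emit:
{"api": "servo_tool", "payload": {"increments": [[[0.002, 0, 0, 0, 0, 0, -1], [0.004, 0, 0, 0, 0, 0, -1], [0.006, 0, 0, 0, 0, 0, -1]]]}}

```text
time_s: 20.5
tool_pos: [0.5308, -0.1184, 0.0694]
tool_rot: [-180.0, 0.1, 76.8]
force: [-1.9, -6.2, 0.2]
grip_width: 0.0003
```

```bash
python3 mv.py
```

```text
t 20.5 tcp [ 0.5308 -0.1184  0.0694] [-1.7996e+02  1.4000e-01  7.6810e+01] in jig [0.0842 0.0381 0.0694] F [-1.86 -6.22  0.17]
rotvec to level/aligned [-0.04  0.14  0.  ]
```

Emit:
{"api": "servo_tool", "payload": {"increments": [[[0.001, 0, 0, 0, 0, 0, -1], [0.002, 0, 0, 0, 0, 0, -1], [0.002, 0, 0, 0, 0, 0, -1]]]}}

```text
time_s: 20.8
tool_pos: [0.5308, -0.1183, 0.0694]
tool_rot: [-180.0, 0.2, 76.7]
force: [-2.6, -6.4, 0.7]
grip_width: 0.0006
```

```bash
python3 mv.py
```

```text
t 20.8 tcp [ 0.5308 -0.1183  0.0694] [-179.95    0.25   76.72] in jig [0.0841 0.0381 0.0694] F [-2.63 -6.41  0.74]
rotvec to level/aligned [-0.05  0.25 -0.09]
```

It's against the stop: there was no further motion and the force stayed at about 6.5 N, at x = 84 mm where 84.5 mm was expected. Now I retreat clear.

Emit:
{"api": "servo_tool", "payload": {"increments": [[[-0.006, 0, 0, 0, 0, 0, -1], [-0.014, 0, 0, 0, 0, 0, -1], [-0.025, 0, 0, 0, 0, 0, -1], [-0.035, 0, 0, 0, 0, 0, -1], [-0.035, 0, 0, 0, 0, 0, -1], [-0.035, 0, -0.03, 0, 0, 0, -1], [-0.035, 0, -0.06, 0, 0, 0, -1], [-0.035, 0, -0.09, 0, 0, 0, -1], [-0.035, 0.03, -0.11, 0, 0, 0, -1], [-0.035, 0.06, -0.12, 0, 0, 0, -1], [-0.035, 0.1, -0.12, 0, 0, 0, -1], [-0.035, 0.14, -0.12, 0, 0, 0, -1], [-0.035, 0.16, -0.12, 0, 0, 0, -1], [-0.035, 0.16, -0.12, 0, 0, 0, -1], [-0.035, 0.16, -0.12, 0, 0, 0, -1]]]}}

```text
time_s: 22.3
tool_pos: [0.6792, -0.1848, 0.1889]
tool_rot: [-179.9, -0.1, 76.9]
force: [0.0, -0.2, 0.2]
grip_width: 0.0005
```

```bash
python3 mv.py; python3 snap.py 13 side scene; python3 - <<'E'
import cv2
for n,o in(("scene",(240,130)),("side",(300,225))):
    im=cv2.imread(f"pics/{n}13.png"); i=cv2.resize(im[o[1]:o[1]+75,o[0]:o[0]+75],(600,600),interpolation=cv2.INTER_CUBIC)
    cv2.imwrite(f"pics/{n}13d.png",cv2.convertScaleAbs(i,None,1.4,10))
E
```

```text
t 22.3 tcp [ 0.6792 -0.1848  0.1889] [-1.7991e+02 -5.0000e-02  7.6870e+01] in jig [0.115  0.1978 0.1889] F [ 0.04 -0.16  0.19]
rotvec to level/aligned [-0.09 -0.05  0.06]
```

View pics/scene13d.png

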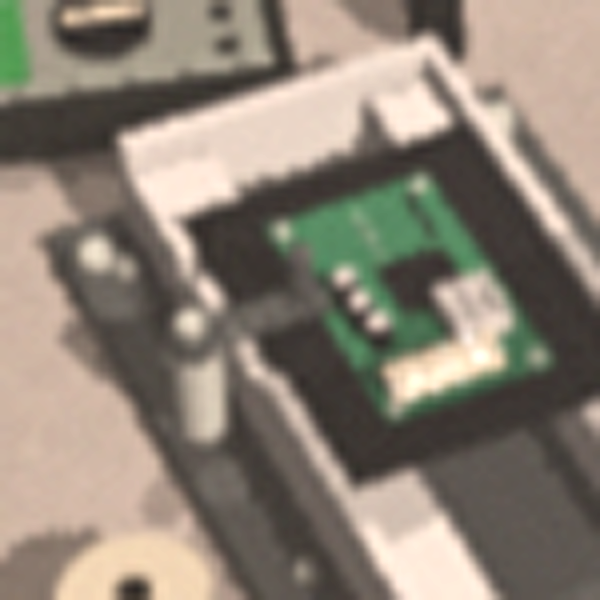

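View pics/side13d.png

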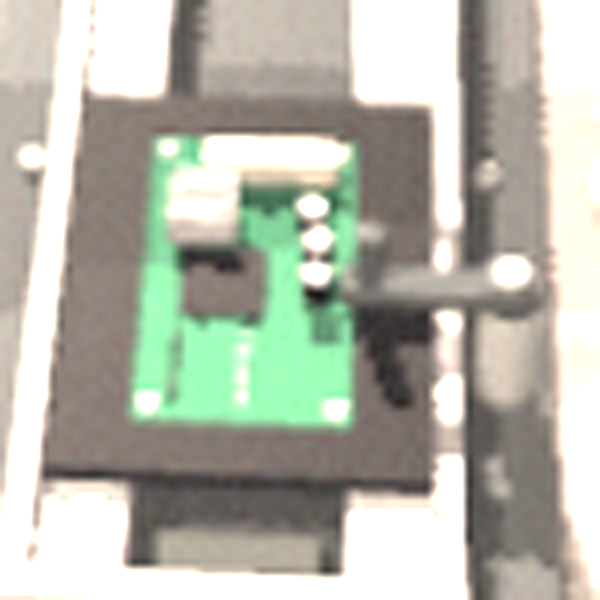

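View pics/scene13.png

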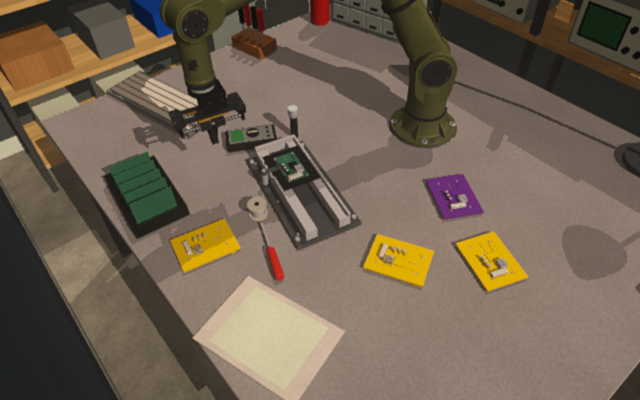

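```bash
python3 - <<'E'
from ang import *
S=lambda u,v:(240+u/8-.44,130+v/8-.44); D=lambda u,v:(300+u/8-.44,225+v/8-.44)
x,f=ang([S(192,322),S(301,252)],[D(512,272),D(371,232)]); print(x,np.degrees(x[0]),f)
S=lambda u,v:(240+u/8-.44,130+v/8-.44)
for q,a,b in[((.08,.06),S(185,222),D(430,487)),((-.08,.06),S(358,482),D(432,110)),((.08,-.06),S(440,140),D(45,473)),((-.08,-.06),S(640,390),D(88,100))][:3]: print(q,tri(a,b).round(4))
a=cv2.imread("pics/scene0.png").astype(int);b=cv2.imread("pics/scene13.png").astype(int)
for n,(u,v) in dict(spool=(257,208),driver=(270,252),torch=(293,118),meter=(248,137)).items():
    w=10; p=b[v-w:v+w,u-w:u+w].astype(np.uint8); g=a[v-w-5:v+w+5,u-w-5:u+w+5].astype(np.uint8)
    m=cv2.matchTemplate(g,p,cv2.TM_CCOEFF_NORMED); print(n,cv2.minMaxLoc(m)[1],np.array(cv2.minMaxLoc(m)[3])-5)
E
```

```text
[ 1.56395634 -0.00214115 -0.00197094] 89.60809753468047 [-0.2  0.3 -0.4 -0.5 -0.2  0.1 -0.2 -0.5]
(0.08, 0.06) [ 0.537  -0.1766  0.047 ]
(-0.08, 0.06) [ 0.5714 -0.0209  0.0471]
(0.08, -0.06) [ 0.4278 -0.1521  0.0446]
spool 0.9131389856338501 [0 0]
driver 0.9992578625679016 [0 0]
torch 0.9956598877906799 [0 0]
meter 0.9888050556182861 [0 0]
```

The latch measures 89.6° (stop at 90°), the carrier is home and level, the bystanders haven't moved and the arm is clear. I'm handing in.

```bash
python3 -c "
from cell import env
print(env.sign_off()); print(env.get_obs()['time_s'])"
```

```text
the job is handed in; nothing more can be done
None
the job is handed in; nothing more can be done
```

The black carrier is home in its notches and the swing latch lies fully across its edge. I handed the job in at about 22.4 s; the hand-in reports no verdict.

**What I did:** I pushed the carrier about 154 mm along the rails with the closed fingertips, slowing to about 20–25 mm/s near the notches. It dropped in and stopped against the notch wall at about 9.7 N. I then pushed the latch pin round in two stages to its stop and lifted clear.

**Last checks:**
- **Carrier:** After the drop it measured x = 59.9 mm (60 expected). In the last pictures its corners were 6–8 mm lower than while sliding. The measured corner heights were about 45–47 mm where 51 was expected; before the drop they also read 1–7 mm low, so I relied on the change rather than the absolute value.
- **Latch:** It measured 89.6° (stop at 90°). It had stopped moving under a push of about 6.5–7 N.
- **Bystanders:** The multimeter, spool, screwdriver and torch showed no shift in the pictures. The spool match was weaker than the others (0.91, against 0.99 or more), probably because the shadows changed.
- **Robot:** It was touching nothing, with wrist force near zero.

**What went wrong on the way:** The first try at finishing the latch stopped at 75° with about 10 N sideways on the finger. I think the pin had lodged between the two fingertips, since its arc moved in y while I held y fixed. I backed off, looked again and finished with y matched to the pin.

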